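Gauge the bore of a pump sleeve

ROBOT

A 6-joint arm with a two-finger parallel gripper is mounted at the origin on a cart in front of the work surface, level with it; the furniture and walls round the work are solid. World frame = base frame: x ahead of the robot, y to its left, z up, the work surface at z = 0. Lengths are in m, angles in rad, forces in N, time in s.
With the tool pointing down it reaches from about 0.25 to 0.775 m from the base axis. Payload 4 kg.
Tool frame: the origin (TCP) lies between the finger pads; the fingertips stand 8 mm ahead of it and the grasp point (between the pads) lies 11 mm behind it; z points along the fingers, y is the line along which they close (so a half turn about z gives the same grasp; the last joint's range is limited). The gripper opens to 94 mm and grips with 3 to 60 N. Pads are 16 mm wide; open, the fingers measure 119 mm over their backs; the gripper's body (75 mm by 177 mm) begins 78 mm behind the grasp point.
Start: joints at [-1.371, 0.087, 1.371, -0, 1.684, -0.103], TCP at [0.164, -0.525, 0.214] pointing down, gripper open.
Joint ranges: [-3.1, 3.1], [-0.76, 2.03], [0.27, 2.55], [-1.08, 4.22], [0.17, 2.65], [-2.57, 2.57]. Speed limits (rad/s): [2.79, 2.79, 3.14, 3.14, 3.14, 3.14].

INTERFACE

Orientations are given as a rotation vector (axis times angle).
In Python, from cell import env, cams, cut_out gives the robot as it stands. The module is installed in compiled form; this text tells all that it offers.
- The arm moves only by the shell command python3 -m inch 'ROWS' [FORCE]. ROWS is JSON, a list of rows, each an object with "rot": the turn, a rotation vector about the tool's x, y, z in rad, a list of three; "translation": the shift along the tool's x, y, z in m, a list of three; "jaw": the closure, from 0 (fully open) to 1 (shut). A call has 1 to 5 rows; each row is the pose to reach, as a shift and turn from the pose commanded when the call began, along the tool's axes at that moment; what a row does not reach only later rows make up. A row lasts 1/10 s, in which the tool goes at most 50 mm and 8.59 degrees, less where a joint would pass 70% of its speed; a pose out of reach is approached as far as the arm can. A call with a gripper value outside its range is refused whole. The fingers move at their own pace and stop on an object; FORCE is the grip in N (left out, the last holds). Time passes only in rows, so rows that repeat a pose let the fingers close. It gives the time, the measured TCP pose, the force, the opening and the grip force at its end, in the units of the state.
- env.get_state(): the state, without advancing time (a new reading comes with each control period).
- cams.snapshot(name): name is "side" or "top" or "wrist"; returns a dict with "image" (480x640x3 uint8, red, green, blue), "camera_matrix" (3x3 intrinsics, pixels), "extrinsics" (4x4, takes a point from world to camera coordinates). Camera axes: x right, y down, z forward; pixel columns grow to the right and rows downward; lengths in m; the calibration is good to about 2 mm. A picture is of the moment at which its call begins. There is no depth.
- env.hand_in(): hands the job in; it is judged then, once.
Trained networks look in a picture, given as the dict that the camera call returned (one of the last four; its "shot" number tells which), for a name from the list of things; names that differ only in an ending like _2 or _b are one class to them, and where a whole thing is asked for, a point or a joint stands for the part that bears it (a point fixed in the world has none). Each returns a list of dicts, best first, with "p" (0 to 1); they miss things now and then, are a little off and sometimes report something else, mostly with a low value. They report only what shows in the picture. A call takes as long as a camera call. They do not tell look-alikes from the thing itself.
- cut_out(picture, query): "region" (480x640 bool, what is visible of it) and "pixel" ([column, row] in pixels, amid what is visible of it).
The state is a dict: "clock": time; "joint_positions": joint angles; "joint_vel": joint speeds; "joint_torque": joint torques, N m; "ee_pos": TCP position; "tcp_rot": TCP orientation; "wrist_force": force on the tool from outside, world axes, zero at the start; "ft_torque": the same for the moment, N m; "opening": finger opening in m; "grip_force": force on a finger pad.
Only numpy, scipy, OpenCV 4.12 (cv2) and the standard library are available. Lean on these libraries where they do the work, as an engineer would, in place of code of your own. Each camera call takes 0.05 s, during which the arm holds its last target. There are 200 camera calls.

TASK

Gauge the bore of the steel sleeve that is clamped in the vice: take the telescoping bore gauge out of its wooden stand by the knob and lower it gently into the sleeve, still locked, until its collar sits flat on the sleeve's face. Leaning on it lightly so that the gauge does not turn along, loosen the knob until the plungers spring out against the bore, tighten the knob again, then draw the gauge straight out and stand it back in its stand, still locked at that size. Leave the tweezers and the glue carton beside the stand where they are.

Things in the scene. Friction and masses are not known exactly. Their poses are not given: they have to be found in the camera images.
- gauge: Steel telescoping bore gauge, about 0.3 kg, upright, head down. Origin on its axis at the underside of the depth collar (disc 64 mm across, 7 thick); z up the handle (18 thick, to 59 mm above), x along the plungers. Below, a 13 mm stem carries a cross tube along x, 33 mm long, 15 thick, centre line 30 mm below the origin, lowest point 37.5. Two sprung plungers (about 2 N) start pushed in, locked.
- knob (a point): Centre of the lock knob's grip, on the gauge's axis at the top, 78 mm above the gauge's origin. A flat bar 30 mm long along this point's x, 13 mm thick along its y, 24 mm high (66 to 90 mm above the origin), over a disc 26 mm across. It turns with the knob; take it across its 13 mm from above.
- lock (a joint): The knob's angle, rad. 0: fully tight, plungers locked, bar parallel to them. Loosens anticlockwise from above to a stop at 1.2; plungers let go by 0.6, held again below 0.3. Takes about 0.1 N m. With too little bearing on the collar (its own weight is not enough) the gauge just turns along; 6 to 12 N pressed down holds it. Forced past tight, it is dragged round and the plungers get pushed in.
- tip_a (a point): Outermost point of the plunger on the gauge's +x side, 30 mm below the gauge's origin. Locked at the start 20.5 mm from the axis, it springs out by up to 7 mm.
- tip_b (a point): The same on the -x side. The distance between the two tips is the gauged size: 41 mm at the start, 55 mm if let go in the open.
- sleeve_a: Steel pump cylinder sleeve, a plain upright tube 70 mm across outside and 60 mm high, its through bore about 44 mm wide with a 2 mm bevel at the mouth. Fixed. The origin is the centre of its underside; the mouth is 60 mm above it.
- sleeve_b: A second sleeve, the same outside, with a bore of about 48 mm. One of the two is clamped in the vice and is the one to be gauged (which one changes); the other waits on a plywood board at the back. Fixed.
- vice: Low grey screw vice with two V jaws, fixed. The origin lies at table height on the axis of the sleeve that it holds. Its base is 12 mm thick and the sleeve stands on it, so that the sleeve's face is 72 mm above the table. The jaws reach 56 mm above the table; the screw and its handle run along -x to 150 mm from the origin.
- stand: Beech block 88 x 88 x 52 mm, fixed, with a round well 54 mm wide and 44 mm deep in the middle of its top; the gauge hangs in it with its collar resting on the top. The origin is the centre of its underside, so that the well's mouth lies 52 mm above it.
- tweezers: Loose steel tweezers, 125 x 10 x 11 mm, lying in front of the stand; to be left alone.
- glue_box: Loose carton of glue, 150 x 40 x 22 mm, lying behind the stand; to be left alone.
There are look-alikes about, which are no part of the job. Leave any red look-alike of the gauge alone.

How it is judged:
On the way, in this order (a step that is already met when the one before it is completed fails the run):
1. the gauge is in the clamped sleeve, its collar flat on the face, its plungers still locked in (distance between tip_a and tip_b below 0.0425 m and value of joint lock below 0.25 rad and ((horizontal distance between sleeve_a and vice below 0.01 m and horizontal distance between gauge and sleeve_a below 0.007 m and z of gauge in the frame of sleeve_a between 0.0585 and 0.062 m and angle between gauge's own z axis and vertical below 0.06 rad) or (horizontal distance between sleeve_b and vice below 0.01 m and horizontal distance between gauge and sleeve_b below 0.007 m and z of gauge in the frame of sleeve_b between 0.0585 and 0.062 m and angle between gauge's own z axis and vertical below 0.06 rad))), for 0.2 s.
2. the knob is loosened with the gauge seated, and the plungers have sprung out against the bore (value of joint lock above 0.25 rad and ((horizontal distance between sleeve_a and vice below 0.01 m and horizontal distance between gauge and sleeve_a below 0.007 m and z of gauge in the frame of sleeve_a between 0.0585 and 0.062 m and angle between gauge's own z axis and vertical below 0.06 rad and distance between tip_a and tip_b between 0.0432 and 0.0452 m) or (horizontal distance between sleeve_b and vice below 0.01 m and horizontal distance between gauge and sleeve_b below 0.007 m and z of gauge in the frame of sleeve_b between 0.0585 and 0.062 m and angle between gauge's own z axis and vertical below 0.06 rad and distance between tip_a and tip_b between 0.0472 and 0.0492 m))), for 0.2 s.
3. the knob is tightened again with the gauge still seated and its plungers against the bore (value of joint lock below 0.2 rad and ((horizontal distance between sleeve_a and vice below 0.01 m and horizontal distance between gauge and sleeve_a below 0.007 m and z of gauge in the frame of sleeve_a between 0.0585 and 0.062 m and angle between gauge's own z axis and vertical below 0.06 rad and distance between tip_a and tip_b between 0.0432 and 0.0452 m) or (horizontal distance between sleeve_b and vice below 0.01 m and horizontal distance between gauge and sleeve_b below 0.007 m and z of gauge in the frame of sleeve_b between 0.0585 and 0.062 m and angle between gauge's own z axis and vertical below 0.06 rad and distance between tip_a and tip_b between 0.0472 and 0.0492 m))), for 0.2 s.
At the end, for the whole second after the job is handed in: The gauge stands upright (within 0.08 rad) at rest in its stand, its collar on the block's top (within 2 to 3 mm) and within 7 mm of the well's centre, the knob tight (below 0.2 rad), the plunger tips as far apart as the clamped sleeve's bore is wide (within 1 mm) (((horizontal distance between sleeve_a and vice below 0.01 m and distance between tip_a and tip_b between 0.0432 and 0.0452 m) or (horizontal distance between sleeve_b and vice below 0.01 m and distance between tip_a and tip_b between 0.0472 and 0.0492 m)) and value of joint lock below 0.2 rad and horizontal distance between gauge and stand below 0.007 m and z of gauge in the frame of stand between 0.05 and 0.055 m and angle between gauge's own z axis and vertical below 0.08 rad and linear speed of gauge below 0.02 m/s); the robot touches nothing.
It fails at once if the gauge is forced against a sleeve with more than 30 N (contact force between gauge and sleeve_a above 30 N or contact force between gauge and sleeve_b above 30 N).
It fails at once if the tweezers or the glue carton are moved by more than 30 mm (distance of any of tweezers, glue_box from where it was at the start of the episode above 0.03 m).
It also fails if it takes over 56 s, if anything falls off the work surface, if the arm or the gripper's body presses on something with over 40 N, if the wrist force passes 120 N, or if a joint passes its speed limit or range.

## Working session

There is one attempt and no reset: what is moved stays moved. The work goes in short steps, Python scripts to look and compute and a shell command to move; the robot and the scene stay as the last step left them, time stands still between calls to the robot, and variables do not carry over. Pictures are saved under pics/ and viewed, at most 13 in all, crops included, and the job is handed in when it is done.

```bash
mkdir -p pics; cat > h.py <<'E'
import numpy as np, cv2
from cell import env, cams, cut_out
from scipy.spatial.transform import Rotation as R
def snap(n,f=None):
    s=cams.snapshot(n)
    if f: cv2.imwrite('pics/'+f,s['image'][:,:,::-1])
    return s
def back(s,px,z):
    K=np.array(s['camera_matrix']);E=np.array(s['extrinsics'])
    d=E[:3,:3].T@np.linalg.solve(K,[px[0],px[1],1.]); o=-E[:3,:3].T@E[:3,3]
    return o+d*(z-o[2])/d[2]
def proj(s,p):
    K=np.array(s['camera_matrix']);E=np.array(s['extrinsics'])
    c=E[:3,:3]@np.array(p)+E[:3,3]; u=K@c; return u[:2]/u[2]
def st():
    s=env.get_state(); return {k:np.round(s[k],4).tolist() for k in ('clock','ee_pos','tcp_rot','wrist_force','ft_torque','opening','grip_force','joint_positions')}
E
python3 - <<'E'
from h import *
for n in ('top','side'):
    s=snap(n,n+'0.png'); print(n,np.round(np.array(s['extrinsics']),3).tolist())
    for q,z in (('gauge',.06),('knob',.13),('sleeve_a',.06),('vice',.03),('stand',.052),('tweezers',.005),('glue_box',.02)):
        for d in cut_out(s,q)[:4]: print(q,round(d['p'],2),np.round(d['pixel']),np.round(back(s,d['pixel'],z),3), d['region'].sum())
print(st())
E
```

```text
top [[0.011, -1.0, -0.003, 0.19], [-0.986, -0.011, -0.165, 0.563], [0.165, 0.005, -0.986, 0.863], [0.0, 0.0, 0.0, 1.0]]
gauge 0.79 [280. 344.] [0.384 0.26  0.06 ] 1095
gauge 0.72 [257. 257.] [0.532 0.304 0.06 ] 1045
knob 0.76 [249. 253.] [0.53  0.308 0.13 ] 234
sleeve_a 0.58 [237. 155.] [0.719 0.346 0.06 ] 1392
sleeve_a 0.57 [373. 265.] [0.521 0.101 0.06 ] 927
vice 0.56 [363. 299.] [0.463 0.116 0.03 ] 3903
stand 0.94 [274. 267.] [0.516 0.275 0.052] 1619
tweezers 0.52 [258. 297.] [0.465 0.307 0.005] 281
glue_box 0.62 [260. 215.] [0.617 0.306 0.02 ] 1853
glue_box 0.25 [262. 278.] [0.499 0.299 0.02 ] 1713
side [[-0.95, -0.312, -0.001, 0.601], [-0.114, 0.35, -0.93, 0.106], [0.291, -0.883, -0.368, 0.916], [0.0, 0.0, 0.0, 1.0]]
gauge 0.81 [430. 309.] [0.381 0.283 0.06 ] 1920
gauge 0.77 [320. 292.] [0.536 0.285 0.06 ] 1742
gauge 0.64 [316. 256.] [0.581 0.164 0.06 ] 527
knob 0.86 [434. 268.] [0.378 0.302 0.13 ] 386
knob 0.81 [315. 254.] [0.534 0.31  0.13 ] 549
sleeve_a 0.88 [189. 303.] [0.697 0.371 0.06 ] 2771
sleeve_a 0.86 [366. 256.] [0.503 0.14  0.06 ] 1626
vice 0.72 [390. 272.] [0.465 0.126 0.03 ] 3459
stand 0.73 [312. 326.] [0.521 0.362 0.052] 3693
tweezers 0.67 [365. 256.] [0.532 0.024 0.005] 1589
glue_box 0.78 [258. 326.] [0.611 0.336 0.02 ] 1822
{'clock': 0.8, 'ee_pos': [0.164, -0.525, 0.2135], 'tcp_rot': [3.1056, 0.4737, 0.0], 'wrist_force': [-0.0081, 0.5171, -0.5964], 'ft_torque': [0.0165, 0.0473, -0.0323], 'opening': 0.0942, 'grip_force': 0.0, 'joint_positions': [-1.3711, 0.0872, 1.3707, -0.0, 1.6836, -0.1031]}
```

View both.

View pics/top0.png

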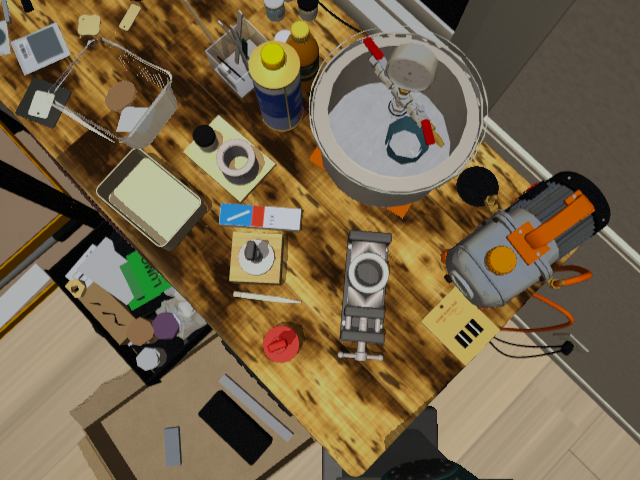

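View pics/side0.png

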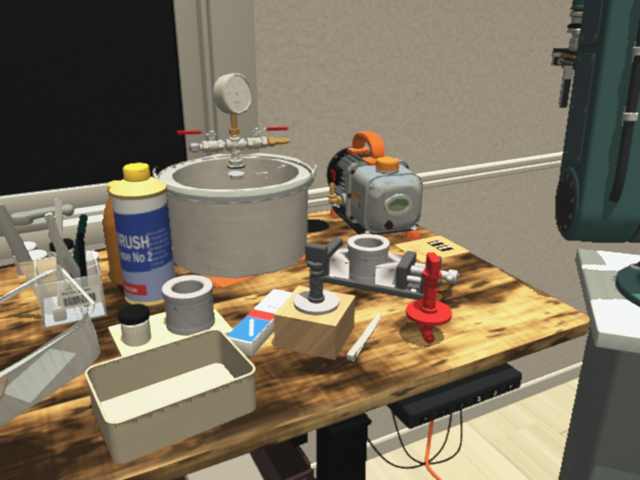

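Top: grey gauge in the stand at (257,257), and the red look-alike at (280,344), which is lying or standing alone. The clamped sleeve is at (368,272) and the spare on its board at (237,160). Side: grey gauge at (317,270), red one at (430,309). I choose the grey one in the wooden stand and check it in one close crop.

```bash
python3 - <<'E'
import cv2
a=cv2.imread('pics/top0.png')[215:315,215:315]; b=cv2.imread('pics/side0.png')[225:365,255:395]
cv2.imwrite('pics/crop0.png',cv2.hconcat([cv2.resize(a,(400,400),interpolation=2),cv2.resize(b,(400,400),interpolation=2)]))
E
```

```text
(no output)
```

View pics/crop0.png

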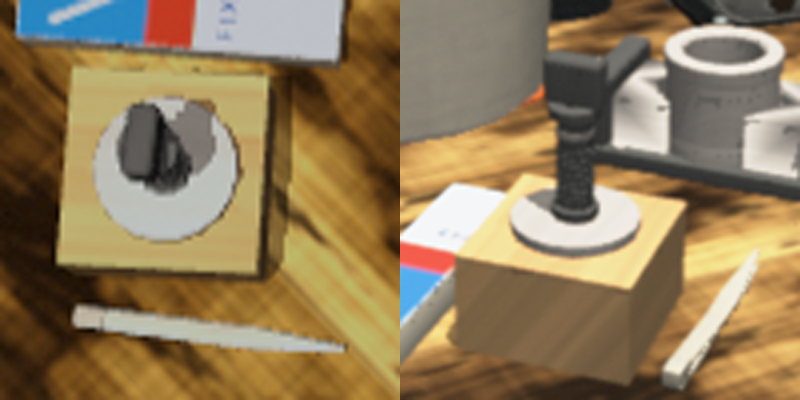

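The choice is confirmed: the dark knob with its white collar in the beech stand. The bar runs roughly along world x, turned slightly towards -y. First I move up and over.

```bash
python3 -m inch '[{"rot":[0,0,0.08],"translation":[0.03,-0.034,-0.02],"jaw":0.3},{"rot":[0,0,0.16],"translation":[0.06,-0.068,-0.04],"jaw":0.3},{"rot":[0,0,0.24],"translation":[0.09,-0.102,-0.06],"jaw":0.3},{"rot":[0,0,0.32],"translation":[0.12,-0.136,-0.08],"jaw":0.3},{"rot":[0,0,0.4],"translation":[0.15,-0.17,-0.1],"jaw":0.3}]' 10
python3 -c "
from h import *
s=st();print(s);p=np.array(s['ee_pos']);r=R.from_rotvec(s['tcp_rot']);print(r.as_matrix().round(3).tolist(),r.inv().apply(np.array([.5,.29,.32])-p))"
```

```text
clock: 1.3
ee_pos: [0.2568, -0.3163, 0.3144]
tcp_rot: [3.137, -0.159, 0.001]
wrist_force: [1.6, -1.5, 0.6]
opening: 0.0665
grip_force: 0.0
{'clock': 1.3, 'ee_pos': [0.2568, -0.3163, 0.3144], 'tcp_rot': [3.137, -0.1588, 0.0011], 'wrist_force': [1.5581, -1.5339, 0.6476], 'ft_torque': [-0.0112, -0.0405, -0.0142], 'opening': 0.0665, 'grip_force': 0.0, 'joint_positions': [-1.0284, -0.2298, 1.4694, 0.0003, 1.9011, 0.6437]}
[[0.995, -0.101, 0.001], [-0.101, -0.995, -0.001], [0.001, 0.001, -1.0]] [ 0.18073405 -0.62775694 -0.00580701]
```

```bash
python3 -m inch '[{"rot":[0,0,0],"translation":[0.013,-0.046,0],"jaw":0.3},{"rot":[0,0,0],"translation":[0.026,-0.092,0],"jaw":0.3},{"rot":[0,0,0],"translation":[0.039,-0.138,0],"jaw":0.3},{"rot":[0,0,0],"translation":[0.052,-0.184,0],"jaw":0.3},{"rot":[0,0,0],"translation":[0.065,-0.23,0],"jaw":0.3}]'
python3 -m inch '[{"rot":[0,0,0],"translation":[0.013,-0.046,0],"jaw":0.3},{"rot":[0,0,0],"translation":[0.026,-0.092,0],"jaw":0.3},{"rot":[0,0,0],"translation":[0.039,-0.138,0],"jaw":0.3},{"rot":[0,0,0],"translation":[0.052,-0.184,0],"jaw":0.3},{"rot":[0,0,0],"translation":[0.065,-0.23,0],"jaw":0.3}]'
python3 -m inch '[{"rot":[0,0,0],"translation":[0.013,-0.04,0],"jaw":0.3},{"rot":[0,0,0],"translation":[0.025,-0.08,0],"jaw":0.3},{"rot":[0,0,0],"translation":[0.037,-0.12,0],"jaw":0.3},{"rot":[0,0,0],"translation":[0.05,-0.155,0],"jaw":0.3},{"rot":[0,0,0],"translation":[0.05,-0.155,0],"jaw":0.3}]'
python3 - <<'E'
from h import *
print(st())
s=snap('wrist','w1.png'); print(np.round(np.array(s['extrinsics']),3).tolist(),np.round(s['camera_matrix'],1).tolist())
for q,z in (('gauge',.059),('knob',.142),('sleeve_a',.072),('stand',.052)):
    for d in cut_out(s,q)[:4]: print(q,round(d['p'],2),np.round(d['pixel']),np.round(back(s,d['pixel'],z),3), d['region'].sum())
E
```

```text
clock: 1.8
ee_pos: [0.3437, -0.0936, 0.3139]
tcp_rot: [3.137, -0.154, 0.003]
wrist_force: [0.4, 0.2, 0.2]
opening: 0.0654
grip_force: 0.0
clock: 2.3
ee_pos: [0.4307, 0.1294, 0.3138]
tcp_rot: [3.138, -0.152, 0.002]
wrist_force: [0.7, -0.7, -0.5]
opening: 0.066
grip_force: 0.0
clock: 2.8
ee_pos: [0.496, 0.2801, 0.3108]
tcp_rot: [3.138, -0.146, -0.005]
wrist_force: [-0.3, -0.8, -0.9]
opening: 0.0655
grip_force: 0.0
{'clock': 2.8, 'ee_pos': [0.496, 0.2801, 0.3108], 'tcp_rot': [3.1377, -0.1458, -0.0051], 'wrist_force': [-0.3062, -0.7816, -0.9056], 'ft_torque': [0.0327, -0.0206, -0.0299], 'opening': 0.0655, 'grip_force': 0.0, 'joint_positions': [0.4139, 0.1365, 1.1253, 0.001, 1.8829, 2.0779]}
[[-0.094, -0.996, -0.0, 0.325], [-0.957, 0.09, 0.274, 0.394], [-0.273, 0.026, -0.962, 0.614], [0.0, 0.0, 0.0, 1.0]] [[337.4, 0.0, 318.0], [0.0, 337.4, 235.0], [0.0, 0.0, 1.0]]
gauge 0.95 [293. 172.] [0.538 0.307 0.059] 2109
gauge 0.78 [341. 283.] [0.385 0.26  0.059] 1891
gauge 0.65 [276. 150.] [0.566 0.324 0.059] 2814
knob 0.77 [291. 180.] [0.538 0.303 0.142] 565
sleeve_a 0.71 [458. 184.] [0.506 0.109 0.072] 2745
sleeve_a 0.57 [245.  35.] [0.69  0.341 0.072] 2909
stand 0.76 [281. 152.] [0.564 0.32  0.052] 2891
```

View pics/w1.png

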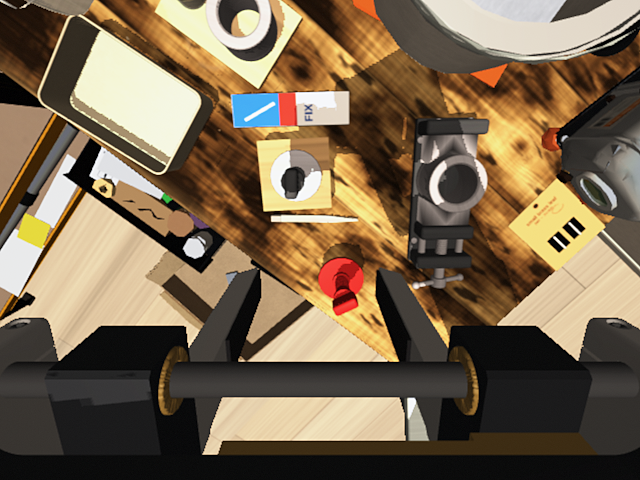

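Wrist view: grey gauge at (294,178) in the stand, the red look-alike at (341,280) under the fingers, and the clamped sleeve at (457,183). Next I fit circles to the collar and the sleeve's rim and bore.

```bash
cat >> h.py <<'E'
from scipy.optimize import least_squares
def plane(s,pts,z): return np.array([back(s,p,z)[:2] for p in pts])
def rim(s,c0,r,z,sign=0,win=0.3):
    """fit circle centre of known radius: radial search of strongest gradient near projected circle"""
    g=cv2.GaussianBlur(cv2.cvtColor(s['image'],cv2.COLOR_RGB2GRAY),(3,3),0).astype(np.float32)
    c=np.array(c0,float)
    for it in range(6):
        P=[]
        for a in np.linspace(0,2*np.pi,90,endpoint=False):
            u=np.array([np.cos(a),np.sin(a)]); rr=r*np.linspace(1-win,1+win,61)
            px=np.array([proj(s,[*(c+q*u),z]) for q in rr],np.float32)
            v=cv2.remap(g,px[:,0].reshape(1,-1),px[:,1].reshape(1,-1),1).ravel(); d=np.gradient(v)
            m=d*sign if sign else abs(d); i=m[2:-2].argmax()+2
            P.append((*(c+rr[i]*u),m[i]))
        P=np.array(P); P=P[P[:,2]>np.median(P[:,2])*.5]
        f=least_squares(lambda q:np.hypot(*(P[:,:2]-q[:2]).T)-q[2],[*c,r],loss='soft_l1',f_scale=.001)
        c=f.x[:2]; win=max(.1,win*.7)
    return f.x.round(4), np.median(abs(f.fun)).round(4), len(P)
E
python3 - <<'E'
from h import *
t=snap('top'); w=snap('wrist')
for n,s in(('top',t),('wrist',w)):
    print(n,'collar',rim(s,(.527,.303),.032,.059,-1))
    print(n,'sleeve out',rim(s,(.510,.107),.035,.072,-1), 'bore+',rim(s,(.510,.107),.025,.072,1))
    b=cut_out(s,'stand')[0]['region']; h=cv2.cvtColor(s['image'],cv2.COLOR_RGB2HSV)
    d=cut_out(s,'knob')
    for k in d[:2]:
        ys,xs=np.nonzero(k['region']); print('knob',k['p'],k['pixel'],xs.min(),xs.max(),ys.min(),ys.max(),back(s,k['pixel'],.142).round(4))
    ys,xs=np.nonzero(b)
    print('stand',cv2.minAreaRect(plane(s,np.c_[xs,ys],.052).astype(np.float32)))
x=w['image'][130:220,245:345,::-1]; cv2.imwrite('pics/c2.png',cv2.resize(x,None,fx=6,fy=6,interpolation=2))
E
```

```text
top collar (array([0.5177, 0.3045, 0.0312]), np.float64(0.0016), 57)
top sleeve out (array([0.5063, 0.1103, 0.0342]), np.float64(0.0004), 74) bore+ (array([0.5066, 0.1105, 0.0245]), np.float64(0.0003), 90)
knob 0.54 [275.8, 342.5] 269 286 338 352 [0.3884 0.2604 0.142 ]
stand ((0.5263961553573608, 0.31496137380599976), (0.08733924478292465, 0.07865826785564423), 2.6965723037719727)
wrist collar (array([0.5338, 0.3054, 0.031 ]), np.float64(0.0002), 86)
wrist sleeve out (array([0.5067, 0.1091, 0.0347]), np.float64(0.0003), 68) bore+ (array([0.5074, 0.1098, 0.0241]), np.float64(0.0003), 90)
knob 0.8 [338.6, 302.0] 328 353 287 314 [0.3973 0.2621 0.142 ]
knob 0.64 [285.2, 181.1] 276 298 169 198 [0.5372 0.3049 0.142 ]
stand ((0.5340927839279175, 0.3073257505893707), (0.08816271275281906, 0.08833368867635727), 87.65958404541016)
```

View pics/c2.png

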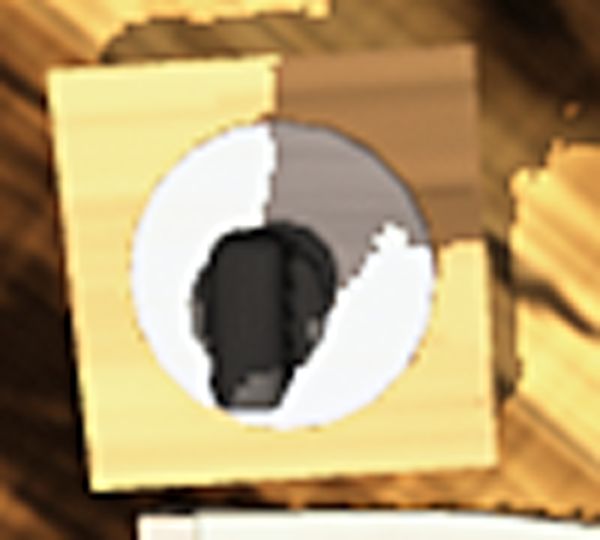

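```bash
python3 - <<'E'
from h import *
w=snap('wrist'); t=snap('top')
t['image']=cv2.imread('pics/top0.png')[:,:,::-1].copy()
print('top0 collar',rim(t,(.53,.304),.032,.059,-1))
print('collar w',rim(w,(.533,.305),.032,.059,-1,.12))
# bar from wrist crop: top and bottom ends of the top face
f=lambda x,y:back(w,(245+x/6,130+y/6),.142)
a,b=f(246,238),f(254,378); print(a,b,np.linalg.norm(a-b),np.arctan2(*(a-b)[1::-1]),(a+b)/2)
L=(f(215,250)-f(222,370))[:2];Rr=(f(280,245)-f(288,370))[:2];print(np.arctan2(L[1],L[0]),np.arctan2(Rr[1],Rr[0]))
for c in((.534,.3055,.142),(.531,.305,.142)): print(proj(w,c), proj(t,c))
p=[f(48,70),f(475,45),f(497,465),f(92,490)]
p=plane(w,[(245+x/6,130+y/6) for x,y in ((48,70),(475,45),(497,465),(92,490))],.052);print(p.mean(0),np.diff(p,axis=0))
p=plane(t,[(215+x/4,215+y/4) for x,y in ((75,68),(268,78),(262,272),(58,265))],.052);print(p.mean(0))
E
```

```text
top0 collar (array([0.5335, 0.3064, 0.0304]), np.float64(0.0004), 78)
collar w (array([0.5338, 0.3052, 0.0309]), np.float64(0.0002), 86)
[0.54846708 0.30314503 0.142     ] [0.52498395 0.30471013 0.142     ] 0.02353522800061515 -0.06654928136519052 [0.53672552 0.30392758 0.142     ]
-0.06957307865653692 -0.05512196480944584
[285.46892786 184.27929957] [249.77726105 249.0034033 ]
[286.32328438 187.17158315] [250.0280266  250.87083254]
[0.53388549 0.30648806] [[-0.00377403 -0.08827929]
 [-0.08792303  0.00347479]
 [ 0.00319446  0.08855515]]
[0.53281943 0.30591269]
```

```bash
cat >> h.py <<'E'
def go(x,y,z,yaw):
    s=env.get_state(); r=R.from_rotvec(s['tcp_rot']); T=R.from_euler('z',yaw)*R.from_rotvec([np.pi,0,0])
    print('shift',r.inv().apply(np.array([x,y,z])-s['ee_pos']).round(4),'turn',(r.inv()*T).as_rotvec().round(4),'yaw now',np.arctan2(*r.as_matrix()[1::-1,0]).round(4))
E
python3 -c "
from h import *
print(st());go(.5337,.3057,.19,-.058)"
```

```text
{'clock': 3.45, 'ee_pos': [0.4953, 0.2763, 0.3137], 'tcp_rot': [-3.1377, 0.1534, -0.0006], 'wrist_force': [-0.9059, -0.348, 0.1271], 'ft_torque': [0.0063, 0.055, -0.0306], 'opening': 0.0661, 'grip_force': 0.0, 'joint_positions': [0.4089, 0.1289, 1.1282, -0.0001, 1.8841, 2.0774]}
shift [ 0.0353 -0.033   0.1237] turn [-0.0001 -0.0004 -0.0397] yaw now -0.0977
```

```bash
python3 -m inch '[{"rot":[0,0,-0.02],"translation":[0.018,-0.017,0.03],"jaw":0.35},{"rot":[0,0,-0.04],"translation":[0.0353,-0.033,0.065],"jaw":0.35},{"rot":[0,0,-0.04],"translation":[0.0353,-0.033,0.1],"jaw":0.35},{"rot":[0,0,-0.04],"translation":[0.0353,-0.033,0.124],"jaw":0.35},{"rot":[0,0,-0.04],"translation":[0.0353,-0.033,0.124],"jaw":0.35}]'
python3 - <<'E'
from h import *
w=snap('wrist','w3.png'); t=snap('top')
print('collar',rim(w,(.5337,.3057),.032,.059,-1,.12))
for s in (w,):
  for k in cut_out(s,'knob')[:2]: print(k['p'],k['pixel'])
print(proj(w,(.5337,.3057,.142)));go(.5337,.3057,.129,-.058)
E
```

```text
clock: 3.95
ee_pos: [0.5314, 0.305, 0.1839]
tcp_rot: [3.136, -0.09, -0.014]
wrist_force: [-0.7, -0.2, -1.0]
opening: 0.0613
grip_force: 0.0
collar (array([0.534 , 0.305 , 0.0312]), np.float64(0.0002), 75)
0.86 [378.6, 411.6]
0.79 [317.5, 249.8]
[316.35260427 257.91895149]
shift [-0.0008  0.0007  0.0623] turn [-0.0012 -0.0025  0.0008] yaw now -0.0572
```

View pics/w3.png

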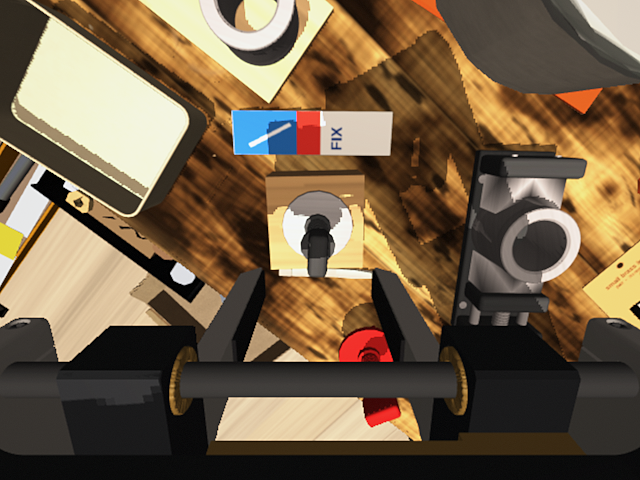

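The gauge sits centred between the fingers, with the bar top at about (317,262) against a predicted (316,258). I descend and close.

```bash
python3 -m inch '[{"rot":[0,0,0],"translation":[0,0.0005,0.03],"jaw":0.5},{"rot":[0,0,0],"translation":[0,0.0005,0.062],"jaw":0.5},{"rot":[0,0,0],"translation":[0,0.0005,0.062],"jaw":0.6},{"rot":[0,0,0],"translation":[0,0.0005,0.062],"jaw":0.8},{"rot":[0,0,0],"translation":[0,0.0005,0.062],"jaw":1}]' 25
python3 -m inch '[{"rot":[0,0,0],"translation":[0,0,0],"jaw":1},{"rot":[0,0,0],"translation":[0,0,0],"jaw":1},{"rot":[0,0,0],"translation":[0,0,0],"jaw":1},{"rot":[0,0,0],"translation":[0,0,0],"jaw":1}]'
python3 -c "
from h import *
print(st());go(.5337,.3057,.2,-.058)"
```

```text
clock: 4.6
ee_pos: [0.5353, 0.3063, 0.1309]
tcp_rot: [-3.138, 0.09, -0.008]
wrist_force: [-0.4, 0.3, 0.3]
opening: 0.0261
grip_force: 0.0
clock: 5.0
ee_pos: [0.535, 0.3056, 0.1296]
tcp_rot: [-3.139, 0.09, -0.006]
wrist_force: [0.8, -1.8, 5.2]
opening: 0.013
grip_force: 24.9
{'clock': 5.0, 'ee_pos': [0.535, 0.3056, 0.1296], 'tcp_rot': [-3.1392, 0.0903, -0.0065], 'wrist_force': [0.8363, -1.8202, 5.2466], 'ft_torque': [-0.1863, -0.1974, 0.0284], 'opening': 0.013, 'grip_force': 24.904, 'joint_positions': [0.4275, 0.2596, 1.3384, -0.0009, 1.5394, 2.0559]}
shift [-0.001  -0.0001 -0.0704] turn [-0.0012 -0.0041  0.0005] yaw now -0.0575
```

```bash
python3 -m inch '[{"rot":[0,0,0],"translation":[0,0,-0.015],"jaw":1},{"rot":[0,0,0],"translation":[0,0,-0.035],"jaw":1},{"rot":[0,0,0],"translation":[0,0,-0.06],"jaw":1},{"rot":[0,0,0],"translation":[0,0,-0.08],"jaw":1},{"rot":[0,0,0],"translation":[0,0,-0.08],"jaw":1}]'
python3 -c "
from h import *
print(st());go(.5083,.1099,.209,-.058)"
```

```text
clock: 5.5
ee_pos: [0.5346, 0.3064, 0.2109]
tcp_rot: [-3.137, 0.089, -0.007]
wrist_force: [0.1, 0.4, -2.0]
opening: 0.0128
grip_force: 24.9
{'clock': 5.5, 'ee_pos': [0.5346, 0.3064, 0.2109], 'tcp_rot': [-3.1375, 0.0893, -0.0074], 'wrist_force': [0.1495, 0.3567, -2.0376], 'ft_torque': [0.0973, -0.0346, -0.0066], 'opening': 0.0128, 'grip_force': 24.9453, 'joint_positions': [0.4282, 0.2318, 1.2109, 0.0005, 1.6934, 2.0559]}
shift [-0.0151  0.1977  0.0013] turn [-0.003  -0.0046  0.0011] yaw now -0.0569
```

```bash
python3 -m inch '[{"rot":[0,0,0],"translation":[-0.003,0.04,0],"jaw":1},{"rot":[0,0,0],"translation":[-0.006,0.085,0],"jaw":1},{"rot":[0,0,0],"translation":[-0.009,0.13,0],"jaw":1},{"rot":[0,0,0],"translation":[-0.013,0.172,0],"jaw":1},{"rot":[0,0,0],"translation":[-0.015,0.1975,0],"jaw":1}]'
python3 -m inch '[{"rot":[0,0,0],"translation":[0,0,0],"jaw":1},{"rot":[0,0,0],"translation":[0,0,0],"jaw":1}]'
python3 - <<'E'
from h import *
print(st());go(.5083,.1099,.209,-.058)
w=snap('wrist','w4.png'); s=snap('side','s4.png')
z=.210-.129+.052+.007  # collar top
print('collar',rim(w,(.507,.110),.032,z,0,.12),z)
print('sleeve',rim(w,(.507,.110),.035,.072,-1,.12))
a=s['image'][160:310,270:470,::-1]; b=w['image'][120:420,170:470,::-1]
cv2.imwrite('pics/c4.png',cv2.hconcat([cv2.resize(a,(400,300),interpolation=2),cv2.resize(b,(300,300))]))
E
```

```text
clock: 6.0
ee_pos: [0.5056, 0.1067, 0.2055]
tcp_rot: [3.139, -0.093, -0.006]
wrist_force: [0.0, -0.0, -3.0]
opening: 0.013
grip_force: 25.0
clock: 6.2
ee_pos: [0.5066, 0.1093, 0.2061]
tcp_rot: [-3.139, 0.091, 0.004]
wrist_force: [0.3, -0.6, -2.6]
opening: 0.0126
grip_force: 25.0
{'clock': 6.2, 'ee_pos': [0.5066, 0.1093, 0.2061], 'tcp_rot': [-3.1395, 0.0914, 0.004], 'wrist_force': [0.3029, -0.6343, -2.5584], 'ft_torque': [0.0479, -0.0239, 0.0002], 'opening': 0.0126, 'grip_force': 24.9994, 'joint_positions': [0.1022, 0.0198, 1.456, 0.0011, 1.6683, 1.7314]}
shift [ 0.0016 -0.0007 -0.0029] turn [-0.0007  0.0026 -0.0002] yaw now -0.0582
collar (array([0.5074, 0.1092, 0.0313]), np.float64(0.0004), 65) 0.13999999999999999
sleeve (array([0.5062, 0.1093, 0.0354]), np.float64(0.0003), 52)
```

View pics/c4.png

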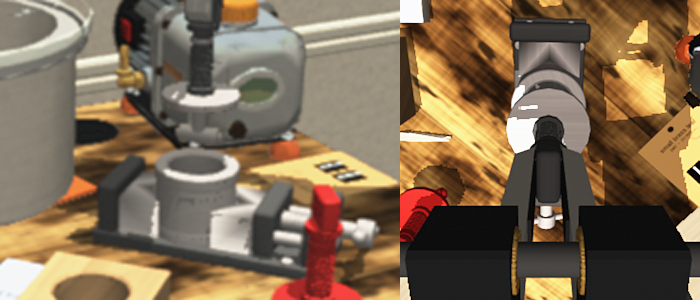

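The gauge hangs upright over the clamped sleeve: collar at (200,97), sleeve mouth at (197,168) in the crop. I refine the relative offset once.

```bash
python3 - <<'E'
from h import *
E=[env.get_state()['ee_pos']]
w=snap('wrist'); E.append(env.get_state()['ee_pos']); s=snap('side'); E.append(env.get_state()['ee_pos'])
print(np.round(E,4)); z=np.mean(E,0)[2]-.129+.052
for k in (0,.007): print('w collar',k,rim(w,(.507,.109),.032,z+k,0,.1))
print('w sleeve',rim(w,(.507,.110),.035,.072,-1,.1),'bore',rim(w,(.507,.110),.025,.072,1,.12))
for k in (0,.007): print('s collar',k,rim(s,(.507,.109),.032,z+k,0,.1))
print('s sleeve',rim(s,(.507,.110),.035,.072,0,.1),'bore',rim(s,(.507,.110),.0245,.072,1,.12))
E
```

```text
[[0.507  0.1102 0.2065]
 [0.5071 0.1104 0.2067]
 [0.5072 0.1104 0.2069]]
w collar 0 (array([0.5044, 0.1104, 0.0325]), np.float64(0.0004), 64)
w collar 0.007 (array([0.5067, 0.1103, 0.0316]), np.float64(0.0003), 65)
w sleeve (array([0.5058, 0.1092, 0.0356]), np.float64(0.0003), 55) bore (array([0.5061, 0.1093, 0.0262]), np.float64(0.0003), 48)
s collar 0 (array([0.5084, 0.102 , 0.0304]), np.float64(0.0007), 80)
s collar 0.007 (array([0.5059, 0.1125, 0.0314]), np.float64(0.0008), 75)
s sleeve (array([0.508 , 0.1093, 0.0356]), np.float64(0.0009), 71) bore (array([0.5084, 0.1083, 0.0245]), np.float64(0.0006), 59)
```

```bash
python3 -m inch '[{"rot":[0,0,0],"translation":[0.0005,0.0008,0.008],"jaw":1},{"rot":[0,0,0],"translation":[0.0005,0.0008,0.014],"jaw":1},{"rot":[0,0,0],"translation":[0.0005,0.0008,0.018],"jaw":1},{"rot":[0,0,0],"translation":[0.0005,0.0008,0.022],"jaw":1},{"rot":[0,0,0],"translation":[0.0005,0.0008,0.026],"jaw":1}]'
python3 -m inch '[{"rot":[0,0,0],"translation":[0,0,0.004],"jaw":1},{"rot":[0,0,0],"translation":[0,0,0.008],"jaw":1},{"rot":[0,0,0],"translation":[0,0,0.012],"jaw":1},{"rot":[0,0,0],"translation":[0,0,0.016],"jaw":1},{"rot":[0,0,0],"translation":[0,0,0.02],"jaw":1}]'
python3 -c "
from h import *
print(st());go(.5065,.1095,.15,-.058)"
```

```text
clock: 6.9
ee_pos: [0.5078, 0.1085, 0.181]
tcp_rot: [3.14, -0.09, -0.0]
wrist_force: [-0.3, -0.8, -2.7]
opening: 0.0126
grip_force: 25.0
clock: 7.4
ee_pos: [0.5078, 0.1084, 0.1612]
tcp_rot: [3.14, -0.09, 0.0]
wrist_force: [-0.7, 0.3, -3.2]
opening: 0.0127
grip_force: 25.0
{'clock': 7.4, 'ee_pos': [0.5078, 0.1084, 0.1612], 'tcp_rot': [3.1402, -0.0899, 0.0002], 'wrist_force': [-0.7261, 0.258, -3.1758], 'ft_torque': [0.0518, -0.0397, 0.0404], 'opening': 0.0127, 'grip_force': 24.9995, 'joint_positions': [0.1011, 0.035, 1.5294, -0.0001, 1.5771, 1.7291]}
shift [-0.0014 -0.001   0.0112] turn [ 0.0001 -0.0001  0.0008] yaw now -0.0572
```

```bash
python3 -m inch '[{"rot":[0,0,0],"translation":[0,0,0.003],"jaw":1},{"rot":[0,0,0],"translation":[0,0,0.006],"jaw":1},{"rot":[0,0,0],"translation":[0,0,0.0085],"jaw":1},{"rot":[0,0,0],"translation":[0,0,0.0095],"jaw":1},{"rot":[0,0,0],"translation":[0,0,0.0105],"jaw":1}]'
python3 -m inch '[{"rot":[0,0,0],"translation":[0,0,0.0005],"jaw":1},{"rot":[0,0,0],"translation":[0,0,0.001],"jaw":1}]'
```

```text
clock: 7.9
ee_pos: [0.5079, 0.1084, 0.1509]
tcp_rot: [3.14, -0.09, 0.0]
wrist_force: [1.4, -0.3, -3.1]
opening: 0.0131
grip_force: 25.0
clock: 8.1
ee_pos: [0.5079, 0.1084, 0.1501]
tcp_rot: [3.14, -0.09, 0.001]
wrist_force: [-0.4, -0.4, -3.2]
opening: 0.0129
grip_force: 25.0
```

```bash
for i in 1 2; do python3 -m inch '[{"rot":[0,0,0],"translation":[0,0,0.0005],"jaw":1},{"rot":[0,0,0],"translation":[0,0,0.0005],"jaw":1}]'; done
```

```text
clock: 8.3
ee_pos: [0.5079, 0.1084, 0.1499]
tcp_rot: [3.14, -0.09, 0.001]
wrist_force: [-1.0, -1.0, -1.0]
opening: 0.013
grip_force: 25.0
clock: 8.5
ee_pos: [0.508, 0.1084, 0.1498]
tcp_rot: [-3.14, 0.09, -0.001]
wrist_force: [-1.5, 0.4, 2.4]
opening: 0.013
grip_force: 25.0
```

```bash
python3 -m inch '[{"rot":[0,0,0],"translation":[0,0,0.0004],"jaw":1},{"rot":[0,0,0],"translation":[0,0,0.0008],"jaw":1},{"rot":[0,0,0],"translation":[0,0,0.0008],"jaw":1}]'
```

```text
clock: 8.8
ee_pos: [0.508, 0.1084, 0.1498]
tcp_rot: [-3.14, 0.09, -0.002]
wrist_force: [-3.1, -0.0, 6.1]
opening: 0.013
grip_force: 25.0
```

```bash
python3 -m inch '[{"rot":[0,0,0],"translation":[0,0,0.0004],"jaw":1},{"rot":[0,0,-0.1],"translation":[0,-0.0001,0.0004],"jaw":1},{"rot":[0,0,-0.2],"translation":[0,-0.0002,0.0004],"jaw":1},{"rot":[0,0,-0.3],"translation":[0,-0.0003,0.0004],"jaw":1},{"rot":[0,0,-0.3],"translation":[0,-0.0003,0.0004],"jaw":1}]'
python3 -c "
from h import *
print(st());go(.508,.1084,.1498,.80)"
```

```text
clock: 9.3
ee_pos: [0.508, 0.1086, 0.1498]
tcp_rot: [3.118, 0.383, 0.003]
wrist_force: [-3.1, -0.4, 6.3]
opening: 0.0128
grip_force: 25.0
{'clock': 9.3, 'ee_pos': [0.508, 0.1086, 0.1498], 'tcp_rot': [3.1176, 0.383, 0.0026], 'wrist_force': [-3.0993, -0.4413, 6.3457], 'ft_torque': [-0.1513, 0.7138, 0.0055], 'opening': 0.0128, 'grip_force': 25.0032, 'joint_positions': [0.1017, 0.0396, 1.5475, -0.0005, 1.5528, 1.428]}
shift [-0.0001  0.0001 -0.    ] turn [ 0.0011 -0.0013 -0.5555] yaw now 0.2445
```

```bash
python3 -m inch '[{"rot":[0,0,0],"translation":[0,0,0.0004],"jaw":1},{"rot":[0,0,-0.1],"translation":[0,-0.0001,0.0004],"jaw":1},{"rot":[0,0,-0.2],"translation":[0,-0.0002,0.0004],"jaw":1},{"rot":[0,0,-0.3],"translation":[0,-0.0003,0.0004],"jaw":1}]'
python3 -c "
from h import *
print(st())"
python3 -m inch '[{"rot":[0,0,-0.12],"translation":[0,-0.0001,0],"jaw":1},{"rot":[0,0,-0.25],"translation":[0,-0.0002,0],"jaw":1}]'
python3 - <<'E'
from h import *
print(st())
w=snap('wrist'); s=snap('side')
a=s['image'][180:290,310:430,::-1]; b=w['image'][100:420,170:490,::-1]
cv2.imwrite('pics/c5.png',cv2.hconcat([cv2.resize(a,(436,400),interpolation=2),cv2.resize(b,(364,364))if 0 else cv2.resize(b,(360,400))]))
E
```

```text
clock: 9.7
ee_pos: [0.5089, 0.1086, 0.1497]
tcp_rot: [3.024, 0.847, 0.006]
wrist_force: [-0.7, -1.5, 7.5]
opening: 0.0126
grip_force: 25.0
{'clock': 9.7, 'ee_pos': [0.5089, 0.1086, 0.1497], 'tcp_rot': [3.0235, 0.8472, 0.0059], 'wrist_force': [-0.6943, -1.4931, 7.4711], 'ft_torque': [-0.2043, 0.5391, -0.078], 'opening': 0.0126, 'grip_force': 25.0158, 'joint_positions': [0.102, 0.0397, 1.5474, -0.0009, 1.5505, 1.1264]}
clock: 9.9
ee_pos: [0.5088, 0.1088, 0.1497]
tcp_rot: [2.893, 1.219, 0.005]
wrist_force: [-3.2, -1.2, 8.5]
opening: 0.0129
grip_force: 25.0
{'clock': 9.9, 'ee_pos': [0.5088, 0.1088, 0.1497], 'tcp_rot': [2.8933, 1.2189, 0.0054], 'wrist_force': [-3.1956, -1.2381, 8.5478], 'ft_torque': [-0.0532, 0.5597, -0.128], 'opening': 0.0129, 'grip_force': 25.015, 'joint_positions': [0.1023, 0.0397, 1.5475, -0.0009, 1.5505, 0.8757]}
```

View pics/c5.png

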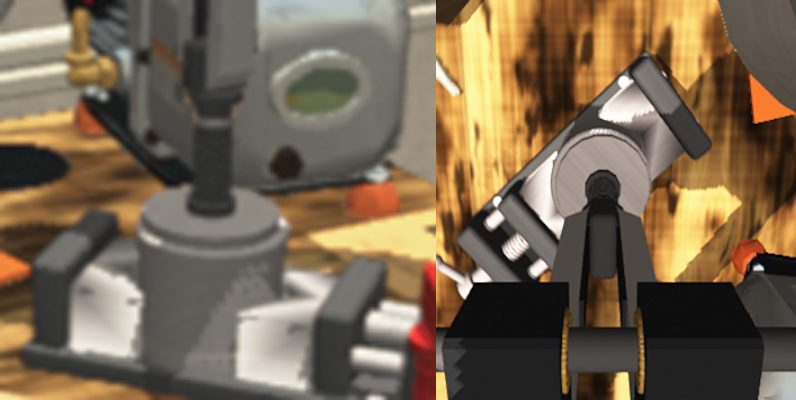

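The collar sits flat on the clamped sleeve, and a torque of about -0.13 N m shows the knob resisting. I check from the collar's brushed streaks whether the gauge itself turns, then loosen a little further.

```bash
cat >> h.py <<'E'
def patch(s,c,z,half=.032,n=400):
    X=np.linspace(-half,half,n); g=s['image'].astype(np.float32).mean(2)
    K=np.array(s['camera_matrix']);E=np.array(s['extrinsics'])
    xx,yy=np.meshgrid(c[0]-X,c[1]-X,indexing='ij')
    P=np.stack([xx,yy,np.full_like(xx,z)],-1)@E[:3,:3].T+E[:3,3]; u=P@K.T; u=u/u[...,2:]
    return cv2.remap(g,u[...,0].astype(np.float32),u[...,1].astype(np.float32),2)
def streak(s,c,z):
    p=patch(s,c,z); X=np.linspace(-.032,.032,400); a,b=np.meshgrid(-X,-X,indexing='ij')  # world offsets
    m=(np.hypot(a,b)<.028)&(a>.012)  # far part of collar, clear of the hand
    p=cv2.GaussianBlur(p,(0,0),3); gx=-cv2.Sobel(p,5,0,1); gy=-cv2.Sobel(p,5,1,0)
    w=m&(np.hypot(gx,gy)<np.percentile(np.hypot(gx,gy)[m],95))
    A=np.array([[ (gx*gx)[w].sum(),(gx*gy)[w].sum()],[(gx*gy)[w].sum(),(gy*gy)[w].sum()]]); l,v=np.linalg.eigh(A)
    return np.arctan2(v[1,0],v[0,0]).round(3), (l[1]/l[0]).round(2), p
E
python3 - <<'E'
from h import *
w=snap('wrist'); a,r,p=streak(w,(.5066,.1094),.079); print('streak dir world',a,r); cv2.imwrite('p5.png',p)
E
python3 -m inch '[{"rot":[0,0,-0.08],"translation":[0,-0.0001,0.0002],"jaw":1},{"rot":[0,0,-0.16],"translation":[0,-0.0001,0.0002],"jaw":1},{"rot":[0,0,-0.24],"translation":[0,-0.0001,0.0002],"jaw":1}]'
python3 - <<'E'
from h import *
print(st())
w=snap('wrist'); a,r,p=streak(w,(.5066,.1094),.079); print('streak dir world',a,r); cv2.imwrite('p6.png',p)
cv2.imwrite('pics/p56.png',cv2.hconcat([cv2.imread('p5.png'),cv2.imread('p6.png')]))
E
```

```text
streak dir world -1.577 19.38
clock: 10.35
ee_pos: [0.5088, 0.1089, 0.1497]
tcp_rot: [2.728, 1.554, 0.005]
wrist_force: [-2.2, -1.4, 6.9]
opening: 0.013
grip_force: 25.0
{'clock': 10.35, 'ee_pos': [0.5088, 0.1089, 0.1497], 'tcp_rot': [2.7275, 1.5539, 0.0054], 'wrist_force': [-2.2023, -1.4301, 6.9415], 'ft_torque': [-0.2469, 0.5137, -0.0532], 'opening': 0.013, 'grip_force': 25.0145, 'joint_positions': [0.1025, 0.0395, 1.5476, -0.0009, 1.5503, 0.6376]}
streak dir world -1.246 1.59[ WARN:0@0.893] global loadsave.cpp:1063 imwrite_ Unsupported depth image for selected encoder is fallbacked to CV_8U.
[ WARN:0@0.899] global loadsave.cpp:1063 imwrite_ Unsupported depth image for selected encoder is fallbacked to CV_8U.
```

View pics/p56.png

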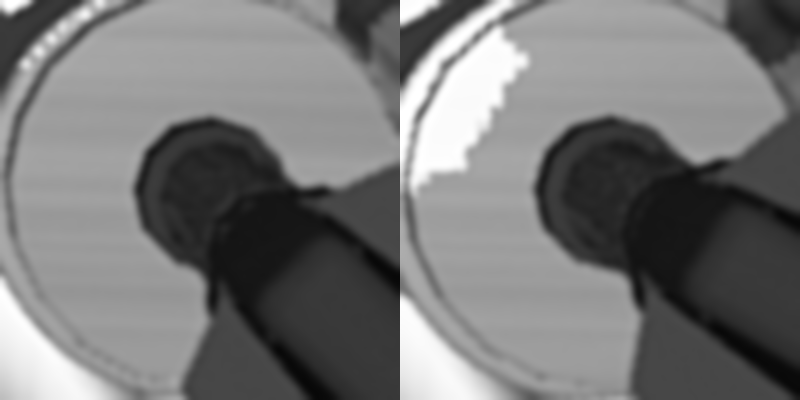

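The streaks run the same way in both patches, so the gauge stayed put while the knob turned. The lock stands at about 1.05 rad. Now I tighten it back.

```bash
python3 -m inch '[{"rot":[0,0,0],"translation":[0,0,0.0004],"jaw":1},{"rot":[0,0,0.13],"translation":[0,0.0001,0.0004],"jaw":1},{"rot":[0,0,0.26],"translation":[0,0.0002,0.0004],"jaw":1},{"rot":[0,0,0.39],"translation":[0,0.0003,0.0004],"jaw":1},{"rot":[0,0,0.52],"translation":[0,0.0004,0.0004],"jaw":1}]'
python3 -c "
from h import *
print(st()['ft_torque'])"
python3 -m inch '[{"rot":[0,0,0.12],"translation":[0,0.0001,0],"jaw":1},{"rot":[0,0,0.24],"translation":[0,0.0002,0],"jaw":1},{"rot":[0,0,0.36],"translation":[0,0.0002,0],"jaw":1},{"rot":[0,0,0.45],"translation":[0,0.0003,0],"jaw":1},{"rot":[0,0,0.45],"translation":[0,0.0003,0],"jaw":1}]'
python3 - <<'E'
from h import *
print(st());go(.508,.1084,.1497,-.058)
w=snap('wrist'); a,r,p=streak(w,(.5066,.1094),.079); print('streak dir world',a,r)
E
```

```text
clock: 10.9
ee_pos: [0.509, 0.1087, 0.1498]
tcp_rot: [3.04, 0.788, 0.006]
wrist_force: [-2.3, -0.6, 9.9]
opening: 0.0126
grip_force: 25.0
[-0.265, 0.7196, 0.0216]
clock: 11.4
ee_pos: [0.509, 0.1085, 0.1498]
tcp_rot: [3.14, 0.096, 0.006]
wrist_force: [-3.4, -1.5, 10.4]
opening: 0.0125
grip_force: 25.0
{'clock': 11.4, 'ee_pos': [0.509, 0.1085, 0.1498], 'tcp_rot': [3.1396, 0.0958, 0.0061], 'wrist_force': [-3.4089, -1.4918, 10.3943], 'ft_torque': [-0.1983, 0.8163, -0.0876], 'opening': 0.0125, 'grip_force': 25.0034, 'joint_positions': [0.1016, 0.0401, 1.547, -0.0008, 1.5506, 1.6114]}
shift [-0.001   0.0001  0.0001] turn [ 0.0004 -0.0039  0.119 ] yaw now 0.061
streak dir world -1.597 21.43
```

```bash
python3 -m inch '[{"rot":[0,0,0.04],"translation":[0,0,0],"jaw":1},{"rot":[0,0,0.08],"translation":[0,0,0],"jaw":1},{"rot":[0,0,0.08],"translation":[0,0,0],"jaw":1},{"rot":[0,0,0.08],"translation":[0,0,0],"jaw":1},{"rot":[0,0,0.08],"translation":[0,0,0],"jaw":1}]'
python3 - <<'E'
from h import *
print(st())
w=snap('wrist'); a,r,p=streak(w,(.5066,.1094),.079); print('streak dir world',a,r)
go(.508,.1084,.1497,-.04)
E
```

```text
clock: 11.95
ee_pos: [0.509, 0.1085, 0.1497]
tcp_rot: [3.141, -0.028, 0.006]
wrist_force: [-3.4, -0.5, 10.4]
opening: 0.0126
grip_force: 25.0
{'clock': 11.95, 'ee_pos': [0.509, 0.1085, 0.1497], 'tcp_rot': [3.141, -0.0275, 0.0061], 'wrist_force': [-3.4458, -0.5078, 10.3661], 'ft_torque': [-0.2669, 0.7184, -0.0523], 'opening': 0.0126, 'grip_force': 25.0027, 'joint_positions': [0.1016, 0.0401, 1.5471, -0.0009, 1.5506, 1.6899]}
streak dir world -1.6 21.03
shift [-0.001   0.0001  0.    ] turn [ 0.0004 -0.0039  0.0225] yaw now -0.0175
```

```bash
python3 -m inch '[{"rot":[0,0,0],"translation":[0,0,-0.002],"jaw":1},{"rot":[0,0,0],"translation":[0,0,-0.006],"jaw":1},{"rot":[0,0,0],"translation":[0,0,-0.011],"jaw":1},{"rot":[0,0,0],"translation":[0,0,-0.017],"jaw":1},{"rot":[0,0,0],"translation":[0,0,-0.023],"jaw":1}]'
python3 -m inch '[{"rot":[0,0,0],"translation":[0,0,-0.008],"jaw":1},{"rot":[0,0,0],"translation":[0,0,-0.016],"jaw":1},{"rot":[0,0,0],"translation":[0,0,-0.026],"jaw":1},{"rot":[0,0,0],"translation":[0,0,-0.038],"jaw":1},{"rot":[0,0,0],"translation":[0,0,-0.042],"jaw":1}]'
python3 - <<'E'
from h import *
print(st())
go(.535,.3057,.212,-.02)
w=snap('wrist'); s=snap('side')
z=env.get_state()['ee_pos'][2]-.129+.059
print('collar',z,rim(w,(.507,.109),.032,z,0,.12))
a,r,p=streak(w,(.507,.1094),z); print(a,r)
cv2.imwrite('pics/c7.png',cv2.resize(s['image'][150:280,300:440,::-1],None,fx=4,fy=4,interpolation=2))
E
```

```text
clock: 12.5
ee_pos: [0.5081, 0.1088, 0.1694]
tcp_rot: [3.141, -0.027, -0.001]
wrist_force: [1.6, -1.2, -7.0]
opening: 0.0128
grip_force: 25.0
clock: 13.0
ee_pos: [0.5088, 0.1089, 0.2143]
tcp_rot: [-3.141, 0.027, -0.005]
wrist_force: [-0.4, -0.0, -2.7]
opening: 0.0127
grip_force: 25.0
{'clock': 13.0, 'ee_pos': [0.5088, 0.1089, 0.2143], 'tcp_rot': [-3.1411, 0.0269, -0.0055], 'wrist_force': [-0.3896, -0.003, -2.6786], 'ft_torque': [0.0284, -0.0176, 0.0364], 'opening': 0.0127, 'grip_force': 24.9994, 'joint_positions': [0.1019, 0.0182, 1.4413, -0.0, 1.6786, 1.6898]}
shift [ 0.0228 -0.1972  0.0025] turn [-0.0004 -0.0035  0.0029] yaw now -0.0171
collar 0.14329014136694518 (array([0.5088, 0.109 , 0.0318]), np.float64(0.0004), 64)
-1.583 6.96
```

View pics/c7.png

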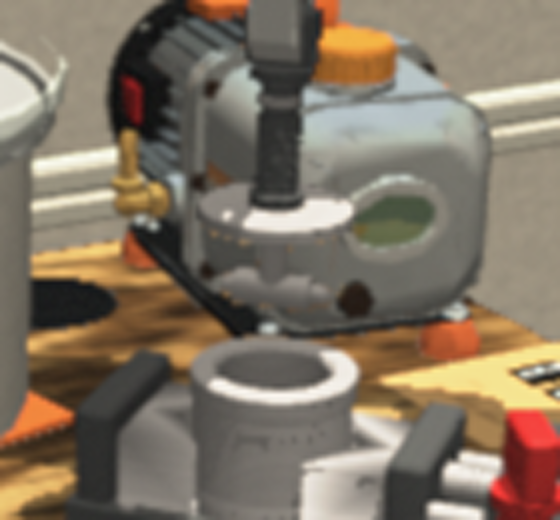

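The gauge is clear of the sleeve, upright, with the knob still aligned. Next I carry it back over the stand.

```bash
python3 -m inch '[{"rot":[0,0,0],"translation":[0.004,-0.035,0],"jaw":1},{"rot":[0,0,0],"translation":[0.009,-0.08,0],"jaw":1},{"rot":[0,0,0],"translation":[0.014,-0.125,0],"jaw":1},{"rot":[0,0,0],"translation":[0.019,-0.17,0],"jaw":1},{"rot":[0,0,0],"translation":[0.022,-0.197,0],"jaw":1}]'
python3 -m inch '[{"rot":[0,0,0],"translation":[0,0,0],"jaw":1},{"rot":[0,0,0],"translation":[0,0,0],"jaw":1},{"rot":[0,0,0],"translation":[0,0,0],"jaw":1}]'
python3 - <<'E'
from h import *
print(st())
go(.5343,.3057,.212,-.02)
w=snap('wrist'); z=env.get_state()['ee_pos'][2]-.129+.059
print('collar',z,rim(w,(.534,.306),.032,z,0,.12))
for c in cut_out(w,'stand')[:1]:
    ys,xs=np.nonzero(c['region']); print(c['p'],cv2.minAreaRect(plane(w,np.c_[xs,ys],.052).astype(np.float32)))
E
```

```text
clock: 13.6
ee_pos: [0.5328, 0.3085, 0.2105]
tcp_rot: [-3.141, 0.023, 0.003]
wrist_force: [0.3, -0.1, -2.3]
opening: 0.013
grip_force: 25.0
clock: 13.9
ee_pos: [0.5333, 0.3043, 0.2113]
tcp_rot: [3.14, -0.029, -0.001]
wrist_force: [0.2, 0.3, -2.4]
opening: 0.0129
grip_force: 25.0
{'clock': 13.9, 'ee_pos': [0.5333, 0.3043, 0.2113], 'tcp_rot': [3.1403, -0.0286, -0.0013], 'wrist_force': [0.2353, 0.2853, -2.3974], 'ft_torque': [0.0077, 0.0332, -0.0316], 'opening': 0.0129, 'grip_force': 24.9991, 'joint_positions': [0.4266, 0.2321, 1.2098, -0.0007, 1.7009, 2.0155]}
shift [ 0.0009 -0.0014 -0.0007] turn [0.0012 0.0008 0.0018] yaw now -0.0182
collar 0.14163116005654092 (array([0.5331, 0.3053, 0.032 ]), np.float64(0.0008), 64)
```

```bash
python3 -m inch '[{"rot":[0,0,0],"translation":[0.0005,-0.0005,0.012],"jaw":1},{"rot":[0,0,0],"translation":[0.0005,-0.0005,0.028],"jaw":1},{"rot":[0,0,0],"translation":[0.0005,-0.0005,0.044],"jaw":1},{"rot":[0,0,0],"translation":[0.0005,-0.0005,0.06],"jaw":1},{"rot":[0,0,0],"translation":[0.0005,-0.0005,0.072],"jaw":1}]'
python3 -m inch '[{"rot":[0,0,0],"translation":[0,0,0.004],"jaw":1},{"rot":[0,0,0],"translation":[0,0,0.007],"jaw":1},{"rot":[0,0,0],"translation":[0,0,0.0085],"jaw":1},{"rot":[0,0,0],"translation":[0,0,0.009],"jaw":1}]'
```

```text
clock: 14.5
ee_pos: [0.5334, 0.3048, 0.1377]
tcp_rot: [3.14, -0.029, -0.003]
wrist_force: [-0.2, 0.2, -2.5]
opening: 0.0128
grip_force: 25.0
clock: 14.9
ee_pos: [0.5342, 0.306, 0.1313]
tcp_rot: [-3.141, 0.027, -0.001]
wrist_force: [0.1, 0.3, -2.6]
opening: 0.0128
grip_force: 25.0
```

```bash
python3 -m inch '[{"rot":[0,0,0],"translation":[0,0,0.0005],"jaw":1},{"rot":[0,0,0],"translation":[0,0,0.001],"jaw":1},{"rot":[0,0,0],"translation":[0,0,0.0015],"jaw":1},{"rot":[0,0,0],"translation":[0,0,0.0015],"jaw":1}]'
```

```text
clock: 15.3
ee_pos: [0.5343, 0.306, 0.13]
tcp_rot: [-3.141, 0.027, -0.002]
wrist_force: [0.6, 0.5, -0.2]
opening: 0.0129
grip_force: 25.0
```

```bash
python3 -m inch '[{"rot":[0,0,0],"translation":[0,0,0.0005],"jaw":1},{"rot":[0,0,0],"translation":[0,0,0.0005],"jaw":1}]'
```

```text
clock: 15.5
ee_pos: [0.5344, 0.306, 0.13]
tcp_rot: [-3.141, 0.027, -0.002]
wrist_force: [-1.1, -1.3, 3.1]
opening: 0.0127
grip_force: 25.0
```

```bash
python3 -m inch '[{"rot":[0,0,0],"translation":[0,0,0],"jaw":0.8},{"rot":[0,0,0],"translation":[0,0,0],"jaw":0.7},{"rot":[0,0,0],"translation":[0,0,0],"jaw":0.55},{"rot":[0,0,0],"translation":[0,0,-0.005],"jaw":0.5},{"rot":[0,0,0],"translation":[0,0,-0.02],"jaw":0.5}]'
python3 -m inch '[{"rot":[0,0,0],"translation":[0,0,-0.03],"jaw":0.5},{"rot":[0,0,0],"translation":[0,0,-0.07],"jaw":0.5},{"rot":[0,0,0],"translation":[0,0,-0.11],"jaw":0.5},{"rot":[0,0,0],"translation":[0,0,-0.13],"jaw":0.5},{"rot":[0,0,0],"translation":[0,0,-0.13],"jaw":0.5}]'
python3 - <<'E'
from h import *
print(st())
w=snap('wrist','w8.png'); s=snap('side')
print('collar',rim(w,(.534,.306),.032,.059,0,.12))
for c in cut_out(w,'stand')[:1]:
    ys,xs=np.nonzero(c['region']); print(c['p'],cv2.minAreaRect(plane(w,np.c_[xs,ys],.052).astype(np.float32)))
a=s['image'][225:365,255:395,::-1]; b=w['image'][100:300,210:410,::-1]
cv2.imwrite('pics/c8.png',cv2.hconcat([cv2.resize(a,(400,400),interpolation=2),cv2.resize(b,(400,400),interpolation=2)]))
E
```

```text
clock: 16.0
ee_pos: [0.5329, 0.3054, 0.1473]
tcp_rot: [3.14, -0.027, -0.006]
wrist_force: [-0.1, 0.3, -0.2]
opening: 0.0457
grip_force: 0.0
clock: 16.5
ee_pos: [0.5355, 0.3066, 0.2853]
tcp_rot: [-3.137, 0.027, -0.016]
wrist_force: [-0.5, -0.0, -0.1]
opening: 0.0473
grip_force: 0.0
{'clock': 16.5, 'ee_pos': [0.5355, 0.3066, 0.2853], 'tcp_rot': [-3.1369, 0.027, -0.0157], 'wrist_force': [-0.4709, -0.0158, -0.0919], 'ft_torque': [0.0028, 0.0561, -0.0066], 'opening': 0.0473, 'grip_force': 0.0, 'joint_positions': [0.4282, 0.2298, 1.0674, -0.0001, 1.8334, 2.0161]}
collar (array([0.5335, 0.3061, 0.0311]), np.float64(0.0003), 80)
0.94 ((0.5358372330665588, 0.3067575991153717), (0.08772218972444534, 0.09208080917596817), 87.56822967529297)
```

View pics/c8.png

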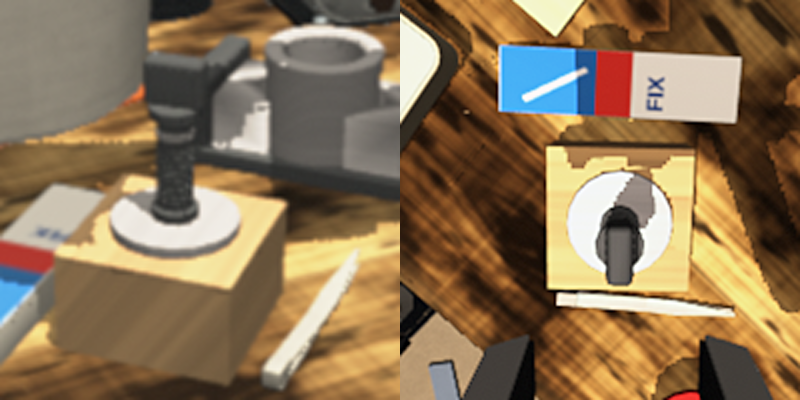

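The gauge stands upright in its stand with its collar flat and centred at (0.5335, 0.306). The bar is aligned, the tweezers and carton have not moved, and the gripper is clear.

```bash
python3 -c "
from cell import env
print(env.hand_in())"
```

```text
the job is handed in; nothing more can be done
None
```

I gauged the clamped sleeve, put the gauge back locked in its stand, and handed the job in at about 16.7 s of the 56 s; no verdict came back, and the plunger spread was inferred from the knob turning about 1.05 rad each way while the gauge stayed still, not measured.

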